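Dock the film cassette and snap its lever

ROBOT

A 7-joint arm with a two-finger parallel gripper is mounted at the origin on the work surface. World frame = base frame: x ahead of the robot, y to its left, z up, the work surface at z = 0. Lengths are in m, angles in rad, forces in N, time in s.
With the tool pointing down it reaches from about 0.4 to 0.85 m from the base axis. Payload 10.4 kg.
Tool frame: the origin (TCP) lies on the centre line of the jaws, within the pads' length; the fingertips stand 14 mm ahead of it and the grasp point (between the pads) lies 5 mm behind it (manip.tip_reach is the distance from the TCP to the fingertips, in m); z points along the fingers, y is the line along which they close (so a half turn about z gives the same grasp; the last joint's range is limited). The gripper opens to 85 mm and grips with 20 to 120 N. Pads are 22 mm wide; open, the fingers measure 114 mm over their backs; the gripper's body (76 mm by 85 mm) begins 54 mm behind the grasp point. The pads swing forward as they close: fully open they stand 13 mm farther back than shut.
Start: joints at [1.317, 0.332, -0.065, 1.46, 0.022, 1.35, -0.088], TCP at [0.143, -0.608, 0.245] pointing down, gripper open.
Joint ranges: [-2.6, 2.6], [-0.5, 2.12], [-1.47, 1.34], [0.16, 2.42], [-1.27, 4.41], [0.06, 2.06], [-2.6, 2.6]. Speed limits (rad/s): [2.22, 2.22, 2.79, 2.79, 3.14, 3.14, 3.14].

INTERFACE

Orientations are given as a unit quaternion [x, y, z, w].
In Python, from workcell import manip gives the robot as it stands.
- The arm moves only by the shell command python3 -m pendant 'ROWS' [FORCE]. ROWS is JSON, a list of rows, each a list of 7 numbers: the shift along the tool's x, y, z in units of 50 mm (1.0 is 50 mm), then the turn, a rotation vector about the tool's x, y, z in units of 8 degrees (1.0 is 8 degrees), then the opening, from -1 (shut) to 1 (fully open), so that 0 is half open. In form: [[dx, dy, dz, ax, ay, az, jaw], ...]. A call has exactly 10 rows; each row is the pose to reach, as a shift and turn from the pose commanded when the call began, along the tool's axes at that moment; what a row does not reach only later rows make up. A row lasts 1/8 s, in which the tool goes at most 62.5 mm and 10.7 degrees, less where a joint would pass 70% of its speed; a pose out of reach is approached as far as the arm can. A call with a gripper value outside its range is refused whole. The fingers move at their own pace and stop on an object; FORCE is the grip in N (left out, the last holds). Time passes only in rows, so rows that repeat a pose let the fingers close, or fill a call up. It gives the time, the measured TCP pose, the force, the opening and the grip force at its end, in the units of the state.
- manip.get_obs(): the state, without advancing time (a new reading comes with each control period).
- manip.camera(name): name is "scene" or "top"; returns (picture, depth): 384x512x3 uint8, red, green, blue; 384x512 float32, m along the optical axis (not along the pixel's ray), 0 where there is no reading.
- manip.get_calibration(name): a dict with "fx", "fy", "cx", "cy" (pixels), "xyz" and "orientation" of the camera in the world. Camera axes: x right, y up, looking along -z (the intrinsics and any distortion apply to the point x, -y, -z); pixel columns grow to the right and rows downward; lengths in m; the calibration is good to about 2 mm. A picture is of the moment at which its call begins. get_calibration takes no time and is no camera call.
- manip.hand_in(): hands the job in; it is judged then, once.
Trained networks look in the newest picture that a camera, given by its name, has taken for a name from the list of things; names that differ only in an ending like _2 or _b are one class to them, and where a whole thing is asked for, a point or a joint stands for the part that bears it (a point fixed in the world has none). Each returns a list of dicts, best first, with "p" (0 to 1); they miss things now and then, are a little off and sometimes report something else, mostly with a low value. They report only what shows in the picture. A call takes as long as a camera call.
- manip.find_in(thing, camera): "box" ([left, top, right, bottom] in pixels, round what is visible of it).
- manip.trace(thing, camera): "pixels" (384x512 bool, what is visible of it) and "box" ([left, top, right, bottom] in pixels, round what is visible of it).
- manip.tip_of(thing, camera): "pixel" ([column, row] in pixels: a listed point, or the origin of a listed thing).
The state is a dict: "clock": time; "joint_pos": joint angles; "joint_velocities": joint speeds; "tau": joint torques, N m; "position": TCP position; "ee_rot": TCP orientation; "ft_force": force on the tool from outside, world axes, zero at the start; "torque": the same for the moment, N m; "grip_width": opening from 0.0 (shut) to 1.0 (fully open); "grasp_force": force on a finger pad.
Only numpy, scipy, OpenCV 4.12 (cv2) and the standard library are available. Lean on these libraries where they do the work, as an engineer would, in place of code of your own. Each camera call takes 0.05 s, during which the arm holds its last target. There are 200 camera calls.

TASK

Get the cup sealer's film cassette ready: push it along its rails, never lifting it, until it is fully home against the yellow end stop, and only then flip the red-knobbed lever over past its middle so that it snaps across and locks the cassette in. Leave everything else on the counter where it stands.

Things in the scene. Friction and masses are not known exactly. Their poses are not given: they have to be found in the camera images.
- dock: Fixed white deck, 260 (x) by 250 (y) by 10 mm thick, on the counter, yawed up to 0.25 rad. Origin: on the counter surface, on the centre line between the rails. +x is the way the cassette is pushed (roughly away from the robot), +y the lever's side, z up. Two dark rails along x, at y = +62 and -62 mm, 10 mm wide, tops 24 mm above the counter.
- end_stop (a point): Middle of the top edge of the near face of the yellow end stop, 115 mm from the dock's origin along +x, 55 mm above the counter. The stop is 134 mm wide, 12 mm thick. Axes as the dock's.
- cassette: Loose film cassette, 0.25 to 0.5 kg, flat on the deck between the rails: base 150 (x) by 110 (y) by 8 mm with a white and blue film roll between two orange flower-shaped flanges, tops 112 mm above the base. Origin: centre of its underside; axes as the dock's. Starts 40 to 75 mm short of home; home, it touches the end stop, origin at x = +40 mm in the dock's frame. Sliding takes 2 to 7 N.
- cassette_push (a point): The place to push: on the outer (robot-side) face of the cassette's cream push plate, at mid-width, 50 mm above the counter, 75 mm from the cassette's origin along its -x. The plate is upright, 100 mm wide, 6 mm thick, its top 72 mm above the counter. The roll's flanges begin 40 mm beyond it. Axes as the cassette's. Home, it is at x = -35 mm in the dock's frame.
- cassette_lug (a point): On the robot-side face of the yellow lug (8 mm thick, 27 to 38 mm above the counter) that sticks out from the push plate over the +y rail to y = +80 mm. The locked lever's bar drops behind it. Axes as the cassette's.
- lever_pivot (a point): The lever's hinge axis, 50 mm above the counter, at (-6, +100) mm in the dock's frame; the axis runs along the dock's y. It is held by a yellow bracket 28 mm long in x, 26 mm wide in y, top 62 mm above the counter. A thin spring strut beside the bracket (y = +118 mm) is pinned to the lever's rod and reaches 90 mm above the counter. Axes as the dock's.
- lever_knob (a point): Centre of the lever's red ball knob, 28 mm in diameter, 90 mm from the pivot on a steel rod 10 mm thick. Open, it leans 35 degrees to the dock's +x (away from the robot), 52 mm past the pivot and 124 mm above the counter; locked, it leans 35 degrees to the dock's -x (towards the robot). It stands 140 mm up at mid-swing.
- lever (a joint): Lever angle, rad: 0 open (leans to dock +x), 0.61 upright, 1.22 locked (leans to dock -x). An over-centre spring drives it to the nearer end: about 2 N at the knob starts it, less towards the middle; beyond that it snaps over by itself. Locked, a steel bar on it, 40 mm from the pivot, lies behind the cassette's lug with 2 mm of room. Flipped too early, it lands on or ahead of the lug and bars the way.
- jigger: Loose steel measuring cup, 42 mm across, 55 mm high, standing on the dock's deck outside the -y rail, near y = -93 mm in the dock's frame; origin centre of its underside. Leave alone.
- cup: Loose pale blue drinking cup, 90 mm across, 120 mm high, standing on the counter beside the dock on the lever's side, 200 to 230 mm from the dock's centre line and 50 to 140 mm from its origin towards the robot; origin centre of its underside. Leave alone.
- shaker: Loose steel shaker, 84 mm across, 160 mm high, on the counter to the left; origin centre of its underside. Leave alone.
- syrup: Loose amber syrup bottle, 64 mm across, 190 mm high, on the counter to the left; origin centre of its underside. Leave alone.
- tea_jar: Loose green tea jar with a steel cap, 100 mm across, 130 mm high, on the counter to the right; origin centre of its underside. Leave alone.
- spare_roll: Loose spare film roll standing on end on an orange flange, 98 mm across, 81 mm high, on the counter to the right; origin centre of its underside. Leave alone.
- spoon: Loose long spoon, 220 mm, lying on the counter to the left; origin centre of its underside. Leave alone.

How it is judged:
By the outcome, as a careful person would: the job done as asked, in the order asked, and still so for the second after the job is handed in, with the robot touching nothing.
It also fails if it takes over 45 s, if anything falls off the work surface, if the arm or the gripper's body presses on something with over 40 N, if the wrist force passes 120 N, or if a joint passes its speed limit or range.

## Working session

There is one attempt and no reset: what is moved stays moved. The work goes in short steps, Python scripts to look and compute and a shell command to move; the robot and the scene stay as the last step left them, time stands still between calls to the robot, and variables do not carry over. Pictures are saved under pics/ and viewed, at most 10 in all, crops included, and the job is handed in when it is done.

```bash
mkdir -p pics; cat > h.py <<'E'
import numpy as np, cv2
from workcell import manip
from scipy.spatial.transform import Rotation as R
def world(cam,px,depth):
    c=manip.get_calibration(cam); u,v=px
    p=np.array([(u-c['cx'])/c['fx']*depth,-(v-c['cy'])/c['fy']*depth,-depth])
    return R.from_quat(c['orientation']).apply(p)+c['xyz']
def ray(cam,px,z):
    c=manip.get_calibration(cam); a=world(cam,px,1.0); o=np.array(c['xyz']); d=a-o
    return o+d*(z-o[2])/d[2]
def proj(cam,P):
    c=manip.get_calibration(cam); p=R.from_quat(c['orientation']).inv().apply(np.array(P)-c['xyz'])
    return c['cx']+c['fx']*p[0]/-p[2], c['cy']-c['fy']*p[1]/-p[2]
E
python3 - <<'E'
from h import *
np.set_printoptions(precision=4,suppress=True)
for cam in ['scene','top']:
    im,d=manip.camera(cam); cv2.imwrite(f'pics/{cam}0.png',im[:,:,::-1]); np.save(f'{cam}d.npy',d)
    print(cam,manip.get_calibration(cam))
    for n,z in [('dock',0),('end_stop',.055),('cassette',.01),('cassette_push',.05),('cassette_lug',.0325),('lever_pivot',.05),('lever_knob',.124),('jigger',.01),('cup',0)]:
        for r in manip.tip_of(n,cam)[:2]: 
            print(n,np.round(r['pixel'],1),round(r['p'],2),ray(cam,r['pixel'],z))
o=manip.get_obs();print(o)
E
```

```text
scene {'fx': 433.7338200963334, 'fy': 433.7338200963334, 'cx': 260.0463284847976, 'cy': 190.03380059941983, 'xyz': array([ 1.4889, -0.4645,  0.88  ]), 'orientation': array([0.3844, 0.2227, 0.4466, 0.7766])}
dock [247.1 220.1] 0.89 [0.5985 0.0036 0.    ]
end_stop [255.8 232.1] 0.64 [ 0.7108 -0.0291  0.055 ]
cassette [245.4 219.4] 0.62 [ 0.6032 -0.0047  0.01  ]
cassette_push [236.1 194.7] 0.98 [0.5266 0.0051 0.05  ]
cassette_push [302.2 190.9] 0.69 [0.6145 0.1941 0.05  ]
cassette_lug [258.2 190.4] 0.81 [0.5222 0.087  0.0325]
cassette_lug [ 92.7 241.4] 0.74 [ 0.4926 -0.4302  0.0325]
lever_pivot [279.6 198.9] 0.93 [0.6129 0.111  0.05  ]
lever_knob [289.1 190.5] 0.55 [0.6719 0.1039 0.124 ]
jigger [215.2 217.1] 0.47 [ 0.5471 -0.0795  0.01  ]
cup [301.2 193.3] 0.63 [0.571  0.2234 0.    ]
cup [279.7 200.5] 0.31 [0.5674 0.1414 0.    ]
top {'fx': 386.6622265936154, 'fy': 386.6622265936154, 'cx': 252.30909507441896, 'cy': 189.67784340902756, 'xyz': array([0.3903, 0.0431, 1.3431]), 'orientation': array([-0.0724,  0.0622,  0.708 , -0.6998])}
end_stop [277.9 168.8] 0.7 [ 0.7106 -0.028   0.055 ]
ca
[... 397 characters left out ...]
62 [ 0.534  -0.0745  0.01  ]
jigger [146.1 224.7] 0.5 [0.5288 0.4304 0.01  ]
cup [202.6 211. ] 0.71 [0.5757 0.2363 0.    ]
cup [241.9 199. ] 0.67 [0.6166 0.0981 0.    ]
{'clock': 1.0, 'joint_pos': array([ 1.3174,  0.3322, -0.0647,  1.4601,  0.0216,  1.3499, -0.0885]), 'joint_velocities': array([ 0.0001,  0.0002,  0.0007,  0.0003,  0.0007,  0.0002, -0.0006]), 'tau': array([  0.0005, -62.5234,   0.0493, -39.1828,   0.0166,   0.0019,
         0.    ]), 'position': array([ 0.143 , -0.6085,  0.2454]), 'ee_rot': array([0.9933, 0.1151, 0.    , 0.0001]), 'ft_force': array([ 0.6082,  0.313 , -0.1552]), 'torque': array([-0.0073, -0.0149,  0.0908]), 'grasp_force': 0.0, 'grip_width': 1.0037216812287182}
```

```bash
python3 - <<'E'
import cv2
a=cv2.imread('pics/top0.png')[130:270,170:340]; cv2.imwrite('pics/topc.png',cv2.resize(a,None,fx=4,fy=4,interpolation=cv2.INTER_CUBIC))
a=cv2.imread('pics/scene0.png')[130:280,170:360]; cv2.imwrite('pics/scc.png',cv2.resize(a,None,fx=4,fy=4,interpolation=cv2.INTER_CUBIC))
E
```

```text
(no output)
```

View pics/topc.png

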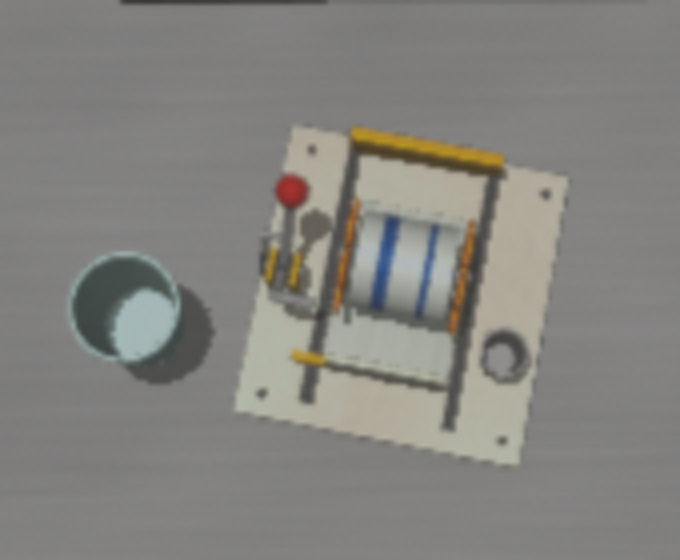

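View pics/scc.png

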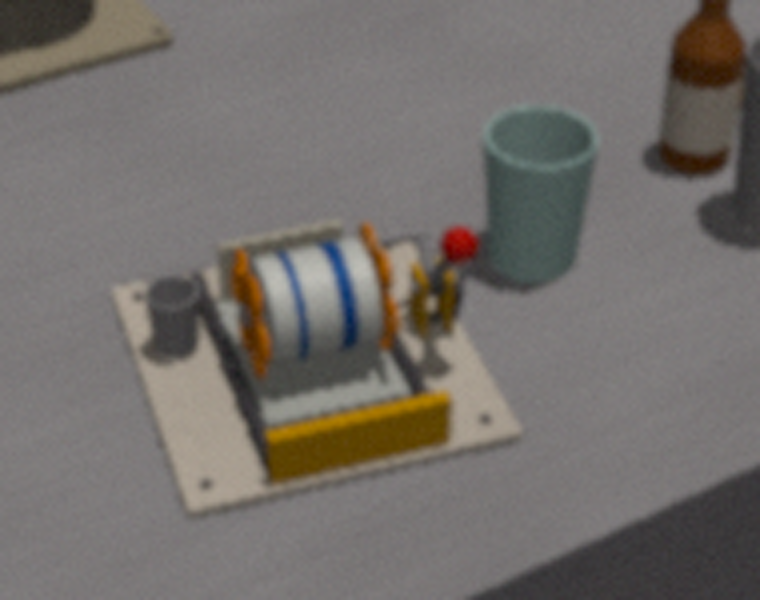

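View pics/top0.png

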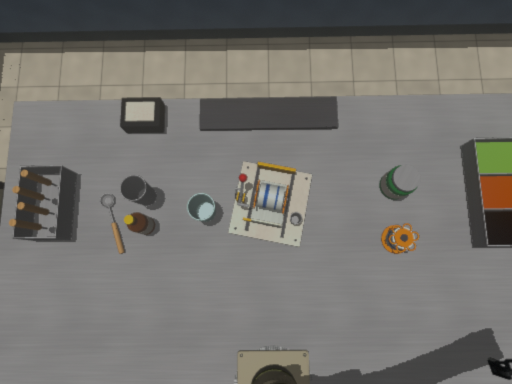

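The top view shows the dock's corners (crop ÷4, + (170,130)), the red knob at about (243,178), the push plate's top edge at about (251,219)–(281,226), and the cup clear to the left. I'll fit the dock's pose from these.

```bash
cat >> h.py <<'E'
def fit(src,dst):
    s=np.array(src);d=np.array(dst)[:,:2];sc=s.mean(0);dc=d.mean(0)
    a=s-sc;b=d-dc; th=np.arctan2((a[:,0]*b[:,1]-a[:,1]*b[:,0]).sum(),(a*b).sum())
    M=np.array([[np.cos(th),-np.sin(th)],[np.sin(th),np.cos(th)]]); t=dc-M@sc
    return th,t,M,d-(s@M.T+t)
E
python3 - <<'E'
from h import *
np.set_printoptions(precision=4,suppress=True)
C=lambda u,v:(170+(u+.5)/4-.5,130+(v+.5)/4-.5)
S=lambda u,v:(170+(u+.5)/4-.5,130+(v+.5)/4-.5)
cor=[(.13,.125),(.13,-.125),(-.13,-.125),(-.13,.125)]
top=[ray('top',C(*p),.01) for p in [(295,126),(568,178),(520,465),(236,410)]]
th,t,M,r=fit(cor,top); print('top',th,t); print(r)
# scene: visible near corners
for p,cc in [((193,513),'far -y'),((522,432),'far +y'),((112,288),'near -y')]:
    print('scene',cc, M.T@(ray('scene',S(*p),.01)[:2]-t))
for n,cam,px,z in [('knob','top',C(291,191),.124),('knobs','scene',S(459,245),.124),('stopL','top',C(352,130),.055),('stopR','top',C(503,157),.055),
  ('plate L','top',C(325,362),.072),('plateR','top',C(447,386),.072),('lugtip','top',C(293,357),.038),('plateS L','scene',S(221,246),.072),('plateS R','scene',S(338,222),.072),('jig','top',C(505,345),.065),('jigtip','scene',S(172,290),.065)]:
    w=ray(cam,px,z);print(n,w,'dock',M.T@(w[:2]-t))
for cam in('scene','top'):
    d=np.load(cam+'d.npy');
    for q in ['lever_knob','cup','jigger','cassette','lever']:
        r=manip.trace(q,cam) if q!='lever' else []
        if r:
            m=r[0]['pixels'];v,u=np.where(m&(d>0));c=manip.get_calibration(cam)
            W=np.array([world(cam,(a,b),d[b,a]) for a,b in zip(u,v)]);D=(W[:,:2]-t)@M
            print(cam,q,r[0]['p'],r[0]['box'],'dock med',np.median(D,0),'rng',np.percentile(D,[2,98],0).ravel(),'z',np.percentile(W[:,2],[2,98]))
E
```

```text
top -0.20340542739198603 [ 0.6007 -0.0029]
[[-0.0016 -0.0015]
 [-0.002   0.0026]
 [ 0.0023  0.0007]
 [ 0.0013 -0.0018]]
scene far -y [ 0.1322 -0.1197]
scene far +y [0.1301 0.1256]
scene near -y [-0.1289 -0.1211]
knob [0.6665 0.0911 0.124 ] dock [0.0455 0.1054]
knobs [0.6665 0.0912 0.124 ] dock [0.0454 0.1055]
stopL [0.7352 0.0411 0.055 ] dock [0.1229 0.0703]
stopR [ 0.7095 -0.0878  0.055 ] dock [ 0.1237 -0.0611]
plate L [0.5334 0.0659 0.072 ] dock [-0.0798  0.0538]
plateR [ 0.5125 -0.0341  0.072 ] dock [-0.0801 -0.0484]
lugtip [0.5418 0.0936 0.038 ] dock [-0.0771  0.0826]
plateS L [ 0.5188 -0.0288  0.072 ] dock [-0.0749 -0.0419]
plateS R [0.5373 0.0639 0.072 ] dock [-0.0756  0.0526]
jig [ 0.5466 -0.0834  0.065 ] dock [-0.0367 -0.0898]
jigtip [ 0.5406 -0.081   0.065 ] dock [-0.0431 -0.0886]
scene lever_knob 0.74 [271.6, 188.7, 289.3, 203.1] dock med [0.0493 0.1025] rng [-0.0303  0.0939  0.0607  0.1122] z [0.0592 0.137 ]
scene cup 0.75 [288.2, 157.4, 319.8, 195.8] dock med [-0.0471  0.2144] rng [-0.1132  0.1784 -0.0266  0.2604] z [-0.0009  0.1194]
scene jigger 0.59 [210.3, 200.1, 218.0, 221.8] dock med [-0.0274 -0.0882] rng [-0.0603 -0.1032 -0.0202 -0.0715] z [0.015  0.0644]
scene cassette 0.75 [223.2, 187.3, 270.2, 241.5] dock med [0.0349 0.0002] rng [-0.0764 -0.0469  0.0716  0.0587] z [0.0112 0.1121]
top lever_knob 0.49 [233.0, 174.2, 247.9, 205.4] dock med [0.0111 0.1031] rng [-0.0383  0.0818  0.055   0.1162] z [0.0099 0.1394]
top cup 0.64 [186.6, 194.1, 215.1, 221.1] dock med [-0.0646  0.2293] rng [-0.1112  0.1774 -0.0301  0.2586] z [0.0025 0.1248]
top jigger 0.69 [98.2, 192.5, 124.0, 252.2] dock med [-0.1744  0.5216] rng [-0.2619  0.4663 -0.0778  0.5866] z [0.0005 0.0249]
top cassette 0.81 [242.4, 179.4, 288.7, 228.7] dock med [-0.0192  0.0051] rng [-0.0785 -0.0485  0.0672  0.0607] z [0.0138 0.1176]
```

```bash
cat >> h.py <<'E'
O=np.array([.6015,.0010]);TH=-.203
MD=np.array([[np.cos(TH),-np.sin(TH)],[np.sin(TH),np.cos(TH)]])
def w(dx,dy,z): return np.r_[O+MD@[dx,dy],z]
def go(*pts):
    o=manip.get_obs();r=R.from_quat(o['ee_rot'])
    for p in pts:
        print(np.round(r.inv().apply(np.array(p)-o['position'])/.05,2))
    dl=(r.inv()*R.from_matrix(np.c_[np.r_[MD[:,0],0],np.r_[MD[:,1]*-1,0],[0,0,-1]])).as_rotvec(degrees=True)/8
    x=r.as_matrix(); print('turn',dl,'pos dock',MD.T@(o['position'][:2]-O),o['position'][2],'F dock',MD.T@o['ft_force'][:2],o['ft_force'][2],'t',o['clock'])
E
python3 -c "
from h import *
go((.36,-.35,.245),w(-.13,0,.245),w(-.13,0,.047))"
```

```text
[ 5.41 -4.04  0.01]
[ 9.360e+00 -1.086e+01  1.000e-02]
[  9.36 -10.86   3.97]
turn [ 6.72970890e-04 -4.79376814e-04  3.10671014e+00] pos dock [-0.32622869 -0.68936741] 0.2453499875030796 F dock [-0.55924041  0.18030845] 0.585320472205206 t 1.4
```

```bash
python3 -m pendant '[[0.9,-0.7,0,0,0,0.5,-1],[1.8,-1.4,0,0,0,1,-1],[2.7,-2.1,0,0,0,1.5,-1],[3.6,-2.8,0,0,0,2,-1],[4.5,-3.5,0,0,0,2.5,-1],[5.4,-4.2,0,0,0,3.1,-1],[6.0,-5.2,0,0,0,3.1,-1],[6.6,-6.2,0,0,0,3.1,-1],[7.2,-7.2,0,0,0,3.1,-1],[7.2,-7.2,0,0,0,3.1,-1]]'; python3 -c "
from h import *
go(w(-.13,0,.245),w(-.13,0,.047))"
```

```text
clock: 2.65
position: [0.4125, -0.1715, 0.2459]
ee_rot: [0.995, -0.097, 0.001, 0.0]
ft_force: [-0.5, -0.3, -0.2]
grip_width: -0.001
grasp_force: 0.0
[ 0.44 -4.14  0.02]
[ 0.44 -4.14  3.98]
turn [ 0.00132415 -0.00861174  0.0587978 ] pos dock [-0.15033755 -0.20711106] 0.24586256092284803 F dock [-0.4614574  -0.42425526] -0.22483790356451816 t 2.65
```

```bash
python3 -m pendant '[[0.1,-1,0,0,0,0.06,-1],[0.2,-2,0,0,0,0.06,-1],[0.3,-3,0,0,0,0.06,-1],[0.44,-4.14,0,0,0,0.06,-1],[0.44,-4.14,0.9,0,0,0.06,-1],[0.44,-4.14,1.8,0,0,0.06,-1],[0.44,-4.14,2.7,0,0,0.06,-1],[0.44,-4.14,3.5,0,0,0.06,-1],[0.44,-4.14,3.98,0,0,0.06,-1],[0.44,-4.14,3.98,0,0,0.06,-1]]'; python3 -c "
from h import *
im,d=manip.camera('top'); a=im[130:290,170:340,::-1]; cv2.imwrite('pics/t1.png',cv2.resize(a,None,fx=3.5,fy=3.5,interpolation=cv2.INTER_CUBIC))
go(w(-.09,0,.047),w(-.046,0,.047))"
```

```text
clock: 3.9
position: [0.4731, 0.0219, 0.0449]
ee_rot: [0.994, -0.105, -0.002, 0.0]
ft_force: [0.0, 0.1, -0.2]
grip_width: 0.003
grasp_force: 0.0
[ 0.78 -0.1  -0.02]
[ 1.66 -0.11 -0.02]
turn [ 0.00091209  0.00749341 -0.05689024] pos dock [-0.12905784 -0.00493422] 0.046263741499839584 F dock [-0.33252045 -0.2165269 ] 0.2518283927839443 t 3.95
```

View pics/t1.png

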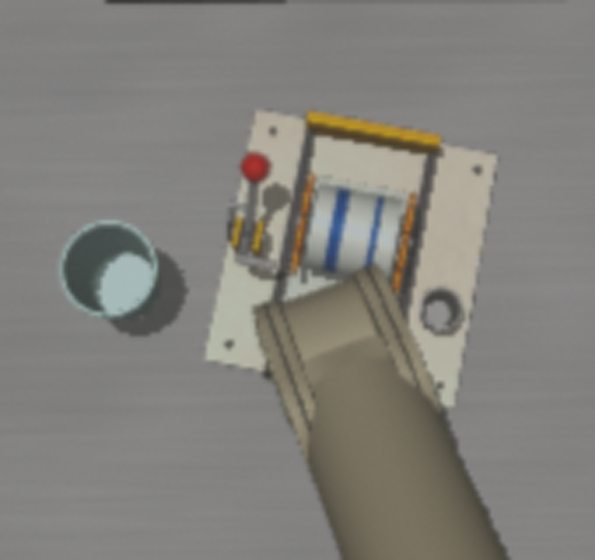

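The arm sits centred behind the push plate, clear of the jigger and cup. Now I'll push slowly.

```bash
python3 -m pendant '[[0.3,-0.1,0,0,0,0,-1],[0.5,-0.1,0,0,0,0,-1],[0.65,-0.1,0,0,0,0,-1],[0.75,-0.1,0,0,0,0,-1],[0.85,-0.1,0,0,0,0,-1],[0.95,-0.1,0,0,0,0,-1],[1.05,-0.1,0,0,0,0,-1],[1.15,-0.1,0,0,0,0,-1],[1.25,-0.1,0,0,0,0,-1],[1.35,-0.1,0,0,0,0,-1]]'; python3 -c "
from h import *
go(w(-.046,0,.047))
im,d=manip.camera('scene'); a=im[130:280,170:360,::-1]; cv2.imwrite('pics/s2.png',cv2.resize(a,None,fx=4,fy=4,interpolation=cv2.INTER_CUBIC))"
```

```text
clock: 5.2
position: [0.5416, 0.0134, 0.0463]
ee_rot: [0.994, -0.105, 0.0, 0.0]
ft_force: [-1.7, 0.4, -0.8]
grip_width: -0.002
grasp_force: 0.0
[ 0.3  -0.   -0.01]
turn [ 2.84567039e-04 -9.72065245e-05 -5.29943657e-02] pos dock [-6.12025425e-02  9.58008354e-05] 0.04625670945118615 F dock [-1.70294085  0.08288745] -0.812936721894083 t 5.2
```

View pics/s2.png

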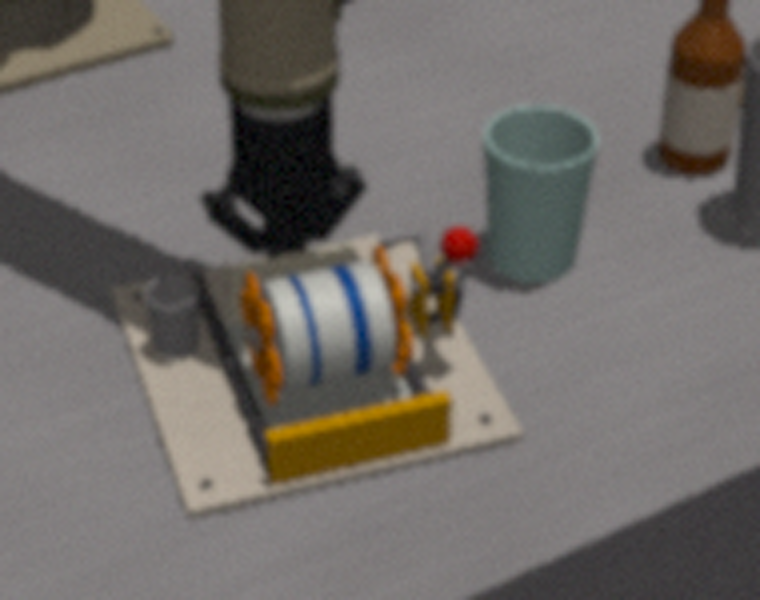

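The cassette has slid forward (roll front moved to about (250,225) in the image), with the jigger and cup untouched. I'll continue gently to the stop.

```bash
python3 -m pendant '[[0.04,0,0,0,0,0,-1],[0.08,0,0,0,0,0,-1],[0.12,0,0,0,0,0,-1],[0.16,0,0,0,0,0,-1],[0.2,0,0,0,0,0,-1],[0.23,0,0,0,0,0,-1],[0.26,0,0,0,0,0,-1],[0.28,0,0,0,0,0,-1],[0.3,0,0,0,0,0,-1],[0.3,0,0,0,0,0,-1]]'; python3 -c "
from h import *
go(w(-.046,0,.047))"
```

```text
clock: 6.5
position: [0.5549, 0.0109, 0.046]
ee_rot: [0.994, -0.105, -0.001, 0.0]
ft_force: [-7.3, 1.9, 2.1]
grip_width: -0.006
grasp_force: 0.0
[ 0.03  0.   -0.02]
turn [ 0.00215394  0.01524352 -0.04913524] pos dock [-0.0476176   0.00025704] 0.045957077927422034 F dock [-7.48986016  0.39250514] 2.135948633083627 t 6.5
```

```bash
python3 -m pendant '[[0.02,0,0,0,0,0,-1],[0.04,0,0,0,0,0,-1],[0.06,0,0,0,0,0,-1],[0.08,0,0,0,0,0,-1],[0.08,0,0,0,0,0,-1],[0.08,0,0,0,0,0,-1],[0.08,0,0,0,0,0,-1],[0.08,0,0,0,0,0,-1],[0.08,0,0,0,0,0,-1],[0.08,0,0,0,0,0,-1]]'; python3 -c "
from h import *
go(w(-.046,0,.047))"
```

```text
clock: 7.75
position: [0.555, 0.0113, 0.0446]
ee_rot: [0.995, -0.104, -0.005, 0.0]
ft_force: [-22.1, 5.3, 6.2]
grip_width: -0.001
grasp_force: 0.0
[ 0.03  0.01 -0.05]
turn [ 0.01117314  0.07189418 -0.03887469] pos dock [-0.04765671  0.00069669] 0.04462510231800804 F dock [-22.74163788   0.75534382] 6.168036450623916 t 7.75
```

Home: 22 N with no further movement, and the face is at about -36 mm. Back off and rise.

```bash
python3 -m pendant '[[-0.2,0,0,0,0,0,-1],[-0.6,0,0,0,0,0,-1],[-1.1,0,0,0,0,0,-1],[-1.6,0,0,0,0,0,-1],[-1.6,0,-1,0,0,0,-1],[-1.6,0,-2,0,0,0,-1],[-1.6,0,-3,0,0,0,-1],[-1.6,0,-4,0,0,0,-1],[-1.6,-1,-4,0,0,0,-1],[-1.6,-1.5,-4,0,0,0,-1]]'; python3 -c "
from h import *
im,d=manip.camera('scene'); a=im[130:280,170:360,::-1]; cv2.imwrite('pics/s3.png',cv2.resize(a,None,fx=4,fy=4,interpolation=cv2.INTER_CUBIC))
go(w(-.046,.1,.245),w(.046,.1,.245),w(.095,.1,.245),w(.095,.1,.128))"
```

```text
clock: 9.0
position: [0.4981, 0.1017, 0.2476]
ee_rot: [0.995, -0.105, 0.002, -0.0]
ft_force: [-0.1, -0.1, -1.0]
grip_width: -0.0
grasp_force: 0.0
[ 1.53 -0.4   0.05]
[ 3.37 -0.4   0.06]
[ 4.35 -0.41  0.06]
[ 4.34 -0.4   2.4 ]
turn [-0.0159836  -0.02015344 -0.0250011 ] pos dock [-0.12236203  0.08048264] 0.24725373696089953 F dock [-1.76224772  1.99297175] -0.6908378547671161 t 9.05
```

View pics/s3.png

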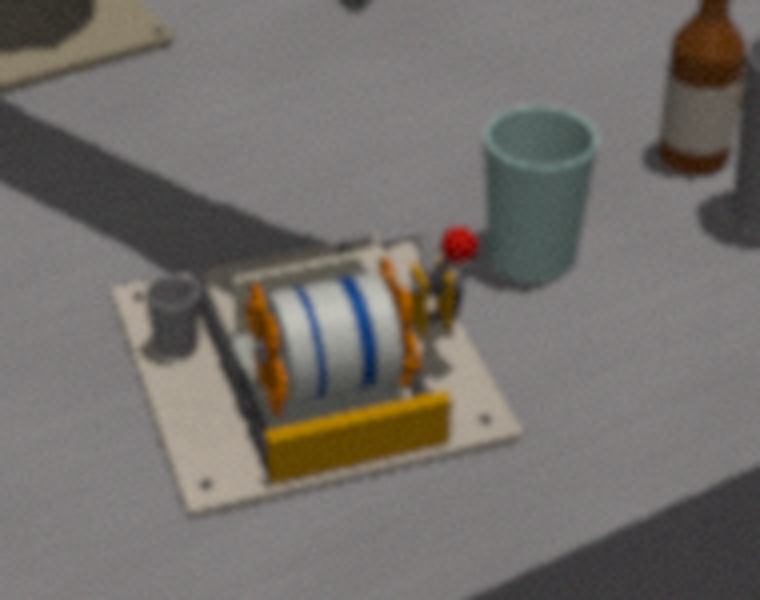

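The cassette has moved up to the stop, with the plate's top edge from crop (236,277) to (378,240). The knob is still open at (459,245). I'll verify the numbers and move beyond the knob.

```bash
python3 -m pendant '[[1,-0.4,0,0,0,0,-1],[2,-0.4,0,0,0,0,-1],[3,-0.4,0,0,0,0,-1],[4,-0.4,0,0,0,0,-1],[4.5,-0.4,0,0,0,0,-1],[4.5,-0.4,0.8,0,0,0,-1],[4.5,-0.4,1.6,0,0,0,-1],[4.5,-0.4,2.1,0,0,0,-1],[4.5,-0.4,2.36,0,0,0,-1],[4.5,-0.4,2.36,0,0,0,-1]]'; python3 -c "
from h import *
for p in [(236,277),(378,240)]:
    q=ray('scene',(170+p[0]/4,130+p[1]/4),.072); print(MD.T@(q[:2]-O))
im,d=manip.camera('scene'); a=im[130:280,170:360,::-1]; cv2.imwrite('pics/s4.png',cv2.resize(a,None,fx=4,fy=4,interpolation=cv2.INTER_CUBIC))
go(w(.071,.1,.128),w(.007,.1,.128))"
```

```text
clock: 10.3
position: [0.7215, 0.0718, 0.128]
ee_rot: [0.994, -0.105, -0.0, 0.0]
ft_force: [-0.0, -1.0, 0.9]
grip_width: 0.004
grasp_force: 0.0
[-0.03216315 -0.04442116]
[-0.0413882  0.071187 ]
[-0.65 -0.12  0.02]
[-1.93 -0.11  0.02]
turn [-0.00240565 -0.00779899 -0.05495802] pos dock [0.10359908 0.09390901] 0.12918194597374463 F dock [ 0.42508214 -0.35685666] 1.336326097126614 t 10.35
```

View pics/s4.png

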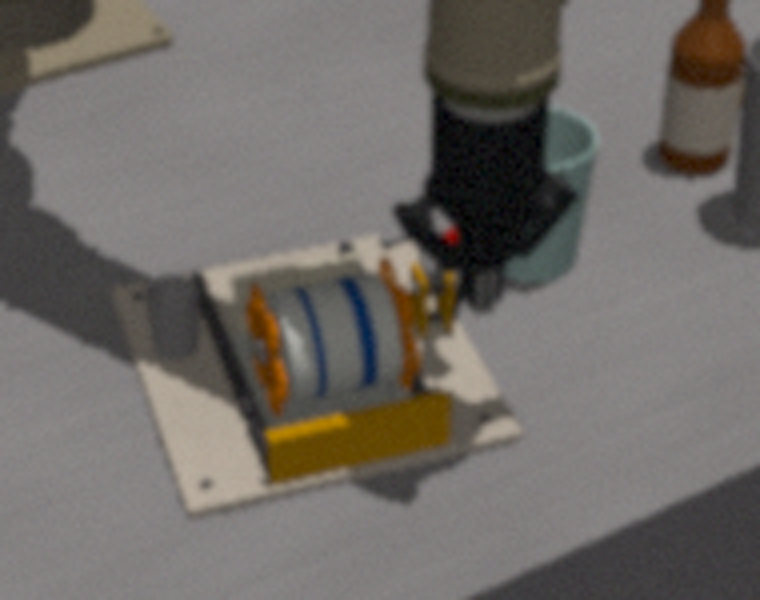

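The finger is beyond the knob and level with it. Pull the lever towards -x, past the middle.

```bash
python3 -m pendant '[[-0.3,-0.12,0,0,0,0,-1],[-0.55,-0.12,0,0,0,0,-1],[-0.75,-0.12,0,0,0,0,-1],[-0.95,-0.12,0,0,0,0,-1],[-1.15,-0.12,0,0,0,0,-1],[-1.35,-0.12,0,0,0,0,-1],[-1.55,-0.12,0,0,0,0,-1],[-1.75,-0.12,0,0,0,0,-1],[-1.95,-0.12,0,0,0,0,-1],[-1.95,-0.12,0,0,0,0,-1]]'; python3 -c "
from h import *
go(w(.1,.1,.128))"
```

```text
clock: 11.6
position: [0.6266, 0.0987, 0.1283]
ee_rot: [0.995, -0.105, -0.0, 0.0]
ft_force: [0.1, 0.2, -0.7]
grip_width: 0.001
grasp_force: 0.0
[1.9  0.   0.01]
turn [ 0.00254788  0.00156423 -0.04839494] pos dock [0.00492032 0.10075529] 0.12834706734266688 F dock [0.08212446 0.25497148] -0.6546283992068748 t 11.6
```

```bash
python3 -m pendant '[[0.5,0,0,0,0,0,-1],[1,0,0,0,0,0,-1],[1.8,0,0,0,0,0,-1],[1.8,0,-1,0,0,0,-1],[1.8,0,-2,0,0,0,-1],[1.8,1,-2.6,0,0,0,-1],[1.8,2,-2.6,0,0,0,-1],[1.8,3,-2.6,0,0,0,-1],[1.8,4,-2.6,0,0,0,-1],[1.8,5,-2.6,0,0,0,-1]]'; python3 -c "
from h import *
for c,(y,x) in dict(scene=(130,170),top=(130,170)).items():
    im,d=manip.camera(c); a=im[y:y+150,x:x+190,::-1]; cv2.imwrite(f'pics/{c}5.png',cv2.resize(a,None,fx=4,fy=4,interpolation=cv2.INTER_CUBIC))
    for r in manip.tip_of('lever_knob',c)[:2]: q=ray(c,r['pixel'],.124);print(r['p'],MD.T@(q[:2]-O))
go()"
```

```text
clock: 12.85
position: [0.6628, -0.1668, 0.2583]
ee_rot: [0.994, -0.105, 0.0, 0.0]
ft_force: [0.0, -0.1, -0.2]
grip_width: 0.003
grasp_force: 0.0
0.56 [-0.06133793  0.10990673]
0.7 [-0.04982227  0.06825458]
0.69 [-0.05573326  0.10736424]
turn [ 0.00126834  0.00124902 -0.07246132] pos dock [ 0.09394842 -0.15160992] 0.25811337159113007 F dock [-0.00515298  1.88552861] -0.15343771420598412 t 13.05
```

View pics/scene5.png

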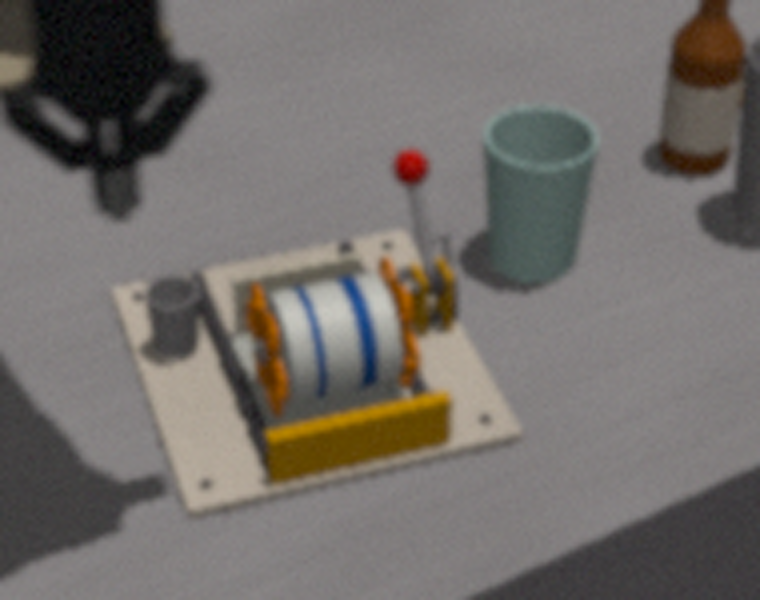

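View pics/top5.png

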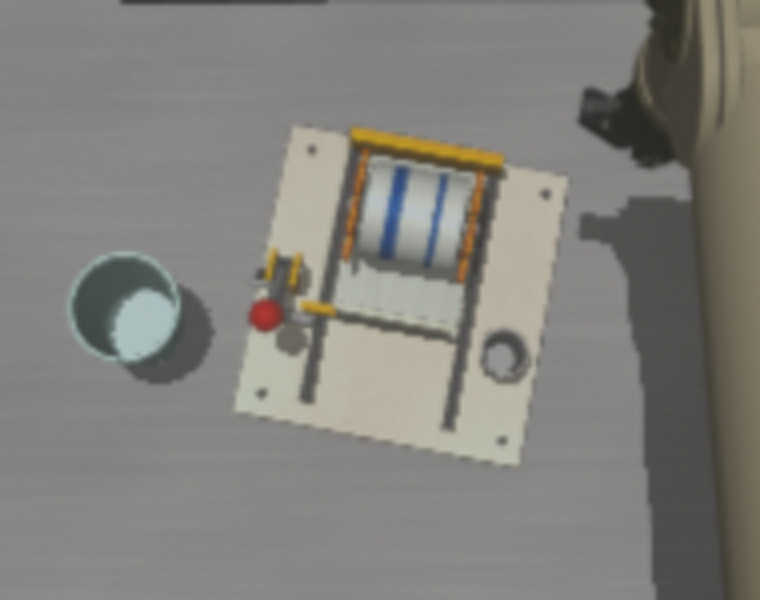

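The cassette is against the stop and the knob is at dock x ≈ -0.058, which is the locked position. The bar lies behind the lug at crop (300,315), and the jigger and cup haven't moved. Handing in.

```bash
python3 -c "
from workcell import manip
print(manip.hand_in())"
```

```text
the job is handed in; nothing more can be done
None
```

I pushed the cassette home against the yellow end stop, then flipped the lever, which snapped over and locked behind the lug; the cup and jigger had not moved, the arm ended clear, and I handed the job in at about 13 s of robot time (no verdict came back).

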